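Unclip the blood-tube rack from the vortex mixer

TASK

The blood tubes are mixed: hold down the thumb catch on the nose of the clipped-in tube rack and, keeping it down, draw the rack straight out towards its nose until it is clear of the mixer's keepers and rear hook. Then lift it off and stand it gently in the steel tray, upright and flat on the tray's floor. Press the catch firmly but do not force it, never yank the rack while it is still locked, keep the tubes upright throughout, leave the other things on the bench where they are, and let go at the end.

Things in the scene. Friction and masses are not known exactly. Their poses are not given: they have to be found in the camera images.
- rack_grip (a point): Centre of the grey tube rack's block, 120 x 50 x 50 mm high, half-way up it: 25 mm above the rack's underside. x runs along the rack to its rear, z up; the nose points to -x. The block ends at x -60 and +60, the nose at -126, a rear tongue (6 mm thick) at +80. Grasp the block across its 50 mm width from above. It weighs about 0.38 kg and balances 15 mm nose-side of this point.
- rack: The tube rack, two rows of five yellow-capped 13 mm blood tubes fixed in its block, their tops 83 mm above its underside. Origin on the underside, 15 mm in front (-x) of rack_grip, same axes. It must be slid out of its clip nose first, then lifted.
- catch_pad (a point): Centre of the top face of the thumb catch, a ribbed grey pad 40 mm (x) by 31 mm on the rack's nose, 40 mm above the rack's underside, 99 mm in front (-x) of rack_grip; axes as rack_grip. The rack's 40 mm wide end wall stands beyond it: inner face 21 mm towards -x, top 12 mm above the unpressed pad; a finger on the pad can pull on it. The block begins 39 mm behind (+x).
- catch: The thumb catch with its cross-bar, part of the rack; origin and axes as rack when up. It sinks straight down into the rack's nose by 6.5 mm and frees the rack after 5 mm; its spring takes 9 N to start and 15.5 N to bottom, and lifts it when let go. Holding it with 16 to 19 N is right; it is thin plastic and breaks when forced with more than 22 N.
- mixer: Vortex mixer, white housing 270 x 200 mm, fixed, platform top 95 mm above the bench. Origin on the bench under the platform's middle, x to its rear, z up; the clipped rack has the same axes, its origin over this one. Two keepers beside the nose lock the catch's cross-bar and a hook 14 mm high covers the rear tongue: drawn 22 mm towards -x the rack is free of both; to 60 mm it still stands steady.
- platform: The mixer's aluminium platform, 236 x 115 mm; origin at the middle of its top, x to the rear. It floats on rubber mounts: pressed at the rack's nose it tips and sinks, so pad and rack go down a further 3 to 14 mm, unlike from mixer to mixer. Keepers 26 mm high stand 71 to 85 mm in front of its middle, 28 to 41 mm either side; two rails 5 mm high guide the rack with 2 mm play.
- tray: Open stainless tray, 252 x 96 mm outside plus a 5 mm rim, 18 mm high, floor and walls 3 mm thick; fixed. Origin under its middle on the bench, x along its length, z up. The rack (206 mm long over all) fits lengthwise, either way round.
- spare_tubes: Bystander: white rack with twelve capped tubes, 50 x 150 mm, 94 mm high; origin under its middle.
- reagent: Bystander: white bottle, 58 mm across, 130 mm high; origin under its middle.
- slide_box: Bystander: cardboard box of slides, 85 x 110 x 50 mm; origin under its middle.

How it is judged:
On the way, in this order (a step that is already met when the one before it is completed fails the run):
1. the rack, still standing on the platform, has been drawn at least 20 mm out of its clip (x of rack in the frame of mixer below -0.02 m and z of rack in the frame of mixer between 0.075 and 0.105 m), for 0.1 s.
2. the rack has been lifted off the mixer (contact force between rack and mixer below 0.05 N), for 0.2 s.
At the end, for the whole second after the job is handed in: The rack stands in the tray, its underside flat on the tray's floor (within 3 mm), upright within 3 degrees, its origin within 45 mm of the tray's middle, at rest (z of rack in the frame of tray between 0 and 0.006 m and angle between rack's own z axis and vertical below 0.05 rad and horizontal distance between rack and tray below 0.045 m and linear speed of rack below 0.01 m/s); the robot touches nothing.
It fails at once if the thumb catch was forced (more than 22 N on it) (contact force between the fingers and catch above 22 N).
It fails at once if the rack was yanked or jammed against the mixer (more than 40 N between them) (contact force between rack and mixer above 40 N).
It fails at once if the rack was dropped or banged into the tray (faster than 0.35 m/s within 20 mm of its floor) (linear speed of rack above 0.35 m/s and z of rack in the frame of tray below 0.023 m and horizontal distance between rack and tray below 0.15 m).
It fails at once if the tubes were tipped by more than 20 degrees (angle between rack's own z axis and vertical above 0.35 rad).
It fails at once if something else on the bench was pushed more than 15 mm (distance of any of spare_tubes, reagent, slide_box from where it was at the start of the episode above 0.015 m).
It also fails if it takes over 70 s, if anything falls off the work surface, if the arm or the gripper's body presses on something with over 40 N, if the wrist force passes 120 N, or if a joint passes its speed limit or range.

ROBOT

A 7-joint arm with a two-finger parallel gripper is mounted at the origin on the work surface. World frame = base frame: x ahead of the robot, y to its left, z up, the work surface at z = 0. Lengths are in m, angles in rad, forces in N, time in s.
With the tool pointing down it reaches from about 0.4 to 0.75 m from the base axis. Payload 19.5 kg.
Tool frame: the origin (TCP) lies at the centre of the arm's flange, where the gripper is bolted on; the fingertips stand 173 mm ahead of it and the grasp point (between the pads) lies 155 mm ahead of it; y points along the fingers, x is the direction in which the jaws open and shut, and the axes are right-handed (so a half turn about y gives the same grasp; the last joint's range is limited). The gripper opens to 85 mm and grips with 20 to 120 N. Pads are 22 mm wide; open, the fingers measure 114 mm over their backs; the gripper's body (76 mm by 85 mm) begins 54 mm behind the grasp point. The pads swing forward as they close: fully open they stand 13 mm farther back than shut.
Start: joints at [-1.19, 0.707, -0.028, 1.485, 0.022, 0.951, -0.075], TCP at [0.236, 0.524, 0.405] pointing down, gripper open.
Joint ranges: [-2.71, 2.71], [-0.32, 2.16], [-1.57, 1.52], [0, 2.45], [-1.46, 4.6], [0, 2.02], [-2.83, 2.83]. Speed limits (rad/s): [1.89, 1.89, 2.57, 2.57, 3.01, 3.01, 3.01].

INTERFACE

Orientations are given as a unit quaternion [w, x, y, z].
In Python, from rig import manip gives the robot as it stands.
- The arm moves only by the tool play_rows, never from a script. Its arguments are lists of equal length, an entry for each row: "dp": the shift along the tool's x, y, z in cm, a list of three; "angular": the turn, a rotation vector about the tool's x, y, z in degrees, a list of three; "claw": the opening, from 0 (shut) to 1 (fully open). In form: {"dp": [[x, y, z], ...], "angular": [[rx, ry, rz], ...], "claw": [claw, ...]}. A call has 1 to 10 rows; each row is the pose to reach, as a shift and turn from the pose commanded when the call began, along the tool's axes at that moment; what a row does not reach only later rows make up. A row lasts 1/8 s, in which the tool goes at most 62.5 mm and 10.7 degrees, less where a joint would pass 70% of its speed; a pose out of reach is approached as far as the arm can. A call with a gripper value outside its range is refused whole. The fingers move at their own pace and stop on an object; "grip_force" is the grip in N (left out, the last holds). Time passes only in rows, so rows that repeat a pose let the fingers close. It gives the time, the measured TCP pose, the force and the opening at its end, in the units of the state.
- manip.get_state(): the state, without advancing time (a new reading comes with each control period).
- manip.read_camera(name): name is "side" or "top"; returns the picture (420x560x3 uint8, blue, green, red); there is no depth.
- manip.camera_model(name): a dict with "intrinsics" (3x3 intrinsics, pixels), "R" (3x3) and "t" (3): a world point X has camera coordinates R X + t. Camera axes: x right, y down, z forward; pixel columns grow to the right and rows downward; lengths in m; the calibration is good to about 2 mm. A picture is of the moment at which its call begins. camera_model takes no time and is no camera call.
- manip.close_job(): hands the job in, once; it reports no verdict.
The state is a dict: "time": time; "qpos": joint angles; "joint_velocities": joint speeds; "joint_torque": joint torques, N m; "ee_pos": TCP position; "orientation": TCP orientation; "wrist_force": force on the tool from outside, world axes, zero at the start; "torque": the same for the moment, N m; "width": finger opening in m.
Only numpy, scipy, OpenCV 4.12 (cv2) and the standard library are available. Lean on these libraries where they do the work, as an engineer would, in place of code of your own. Each camera call takes 0.05 s, during which the arm holds its last target.

## Working session

There is one attempt and no reset: what is moved stays moved. The work goes in short steps, Python scripts to look and compute and a tool call to move; the robot and the scene stay as the last step left them, time stands still between calls to the robot, and variables do not carry over. Pictures are saved under pics/ and viewed, and the job is handed in when it is done.

Besides the shell and the picture viewer there is one more tool, called after ">>>" as name(argument=value, ...) on one line, values as JSON. play_rows: Moves the arm, as the interface text tells. Its arguments: {"type":"object","properties":{"dp":{"type":"array","items":{"type":"array","items":{"type":"number"}}},"angular":{"type":"array","items":{"type":"array","items":{"type":"number"}}},"claw":{"type":"array","items":{"type":"number"}},"grip_force":{"type":"number"}},"required":["dp","angular","claw"]}

```bash
ls; mkdir -p pics
python3 - <<'E'
from rig import manip
import cv2
s=manip.get_state()
for k,v in s.items(): print(k,v)
for n in("side","top"):
    cv2.imwrite(f"pics/{n}0.png",manip.read_camera(n)); print(n,manip.camera_model(n))
E
```

```text
pics
time 0.0
qpos [-1.18974328  0.70708725 -0.02760186  1.48499153  0.02196775  0.95091665
 -0.07547917]
joint_velocities [ 0.00021817  0.00013973  0.00051013  0.00053317 -0.00190743 -0.00066999
  0.0015653 ]
joint_torque [ 1.21834357e-03 -8.83214808e+01  1.23510886e+00 -2.36156827e+01
  1.70369219e-02  6.72654933e-03  2.09913793e-05]
ee_pos [0.23587318 0.52431067 0.40423829]
orientation [-0.59355896  0.59399351  0.38364249 -0.38428883]
wrist_force [-0.00425859 -0.34177258 -0.73523477]
torque [-0.05129774 -0.02541907  0.02247689]
width 0.08515191342755694
side {'intrinsics': array([[416.19322782,   0.        , 282.16082106],
       [  0.        , 416.19322782, 207.0747921 ],
       [  0.        ,   0.        ,   1.        ]]), 'R': array([[ 0.73014945, -0.68326984, -0.00491037],
       [-0.48109672, -0.50897542, -0.71378566],
       [ 0.48520896,  0.52353257, -0.700347  ]]), 't': array([-0.48375647,  0.37295002,  0.62009145])}
top {'intrinsics': array([[395.9471115 ,   0.        , 271.49953348],
       [  0.        , 395.9471115 , 208.76322123],
       [  0.        ,   0.        ,   1.        ]]), 'R': array([[ 0.02188535, -0.99947005,  0.02409685],
       [-0.99016954, -0.02499967, -0.13762012],
       [ 0.1381496 , -0.0208481 , -0.99019192]]), 't': array([-0.05001977,  0.65556179,  0.65059587])}
```

View pics/side0.png

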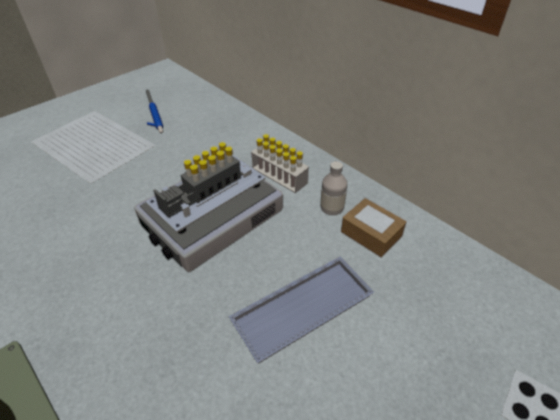

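View pics/top0.png

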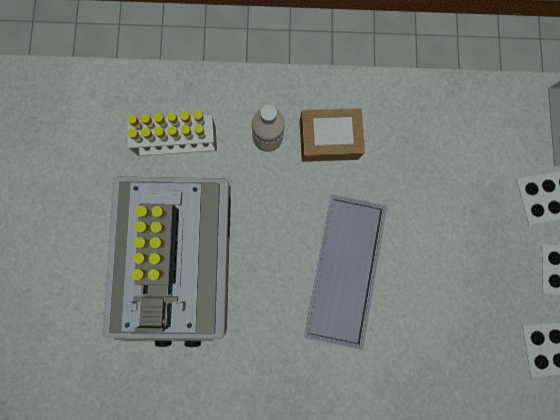

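```bash
cat > h.py <<'E'
import numpy as np, cv2
from rig import manip
def cam(n):
    m=manip.camera_model(n); return m["intrinsics"],m["R"],m["t"]
def plane(n,uv,z):
    K,R,t=cam(n); C=-R.T@t
    uv=np.atleast_2d(uv).astype(float)
    d=np.c_[uv,np.ones(len(uv))]@np.linalg.inv(K).T@R
    return C+d*((z-C[2])/d[:,2])[:,None]
def proj(n,X):
    K,R,t=cam(n); p=(np.atleast_2d(X)@R.T+t)@K.T
    return p[:,:2]/p[:,2:]
E
python3 - <<'E'
from h import *
for n in("side","top"):
    K,R,t=cam(n); print(n,-R.T@t)
im=cv2.imread("pics/top0.png")
cv2.imwrite("pics/c1.png",cv2.resize(im[165:355,90:250],None,fx=3.1,fy=3.1,interpolation=cv2.INTER_CUBIC))
im2=cv2.imread("pics/side0.png")
cv2.imwrite("pics/c2.png",cv2.resize(im2[125:275,125:325],None,fx=4,fy=4,interpolation=cv2.INTER_CUBIC))
hsv=cv2.cvtColor(im,cv2.COLOR_BGR2HSV)
m=cv2.inRange(hsv,(20,150,90),(35,255,255))
k,l,st,c=cv2.connectedComponentsWithStats(m)
for i in range(1,k):
    if st[i,4]>20: print(st[i],c[i].round(1),plane("top",c[i],0.175).round(4))
hsv=cv2.cvtColor(im2,cv2.COLOR_BGR2HSV)
m=cv2.inRange(hsv,(20,150,90),(35,255,255))
k,l,st,c=cv2.connectedComponentsWithStats(m)
for i in range(1,k):
    if st[i,4]>20: print(st[i],c[i].round(1),plane("side",c[i],0.172).round(4))
E
```

```text
side [ 0.23176562 -0.46535188  0.69811014]
top [ 0.56033246 -0.02004074  0.73563859]
[194 111   8   9  62] [197.4 114.9] [[0.7753 0.0803 0.175 ]]
[154 113   9   9  62] [157.9 117.3] [[0.7698 0.1377 0.175 ]]
[167 113   9   9  60] [171.1 116.6] [[0.7715 0.1186 0.175 ]]
[180 112   9   9  62] [184.3 115.7] [[0.7733 0.0994 0.175 ]]
[128 115   9   9  61] [131.6 119. ] [[0.7659 0.1758 0.175 ]]
[141 114   9   9  61] [144.9 118.2] [[0.7677 0.1565 0.175 ]]
[181 125   9  10  64] [185.1 129.3] [[0.7527 0.0971 0.175 ]]
[194 124   9  10  64] [198.2 128.4] [[0.7546 0.0781 0.175 ]]
[155 127   9   9  62] [158.7 131. ] [[0.749  0.1353 0.175 ]]
[168 126   9   9  66] [171.9 130.1] [[0.751  0.1162 0.175 ]]
[128 129   9   9  65] [132.1 132.9] [[0.7449 0.1736 0.175 ]]
[141 128   9   9  64] [145.3 131.9] [[0.7471 0.1546 0.175 ]]
[136 206  11  11  96] [141.3 211.1] [[0.6306 0.1526 0.175 ]]
[151 206  12  12  97] [156.7 211.2] [[0.6309 0.1309 0.175 ]]
[135 221  11  12  94] [140.3 226.5] [[0.6086 0.1526 0.175 ]]
[151 222  11  11  98] [155.9 226.7] [[0.6089 0.1307 0.175 ]]
[134 237  11  11  99] [139.3 242.1] [[0.5867 0.1524 0.175 ]]
[150 237  11  11 100] [155.  242.4] [[0.5868 0.1305 0.175 ]]
[133 253  11  11  97] [138.4 258.1] [[0.5644 0.1522 0.175 ]]
[149 253  11  11 100] [154.2 258.1] [[0.565  0.1304 0.175 ]]
[132 269  11  11  98] [137.4 274. ] [[0.5425 0.1521 0.175 ]]
[148 269  12  11 102] [153.3 274.1] [[0.5429 0.1302 0.175 ]]
[257 135  45  28 422] [279.3 148.5] [[0.7123 0.0606 0.172 ]]
[185 143  47  31 504] [208.1 157.8] [[0.5844 0.1381 0.172 ]]
```

View pics/c1.png

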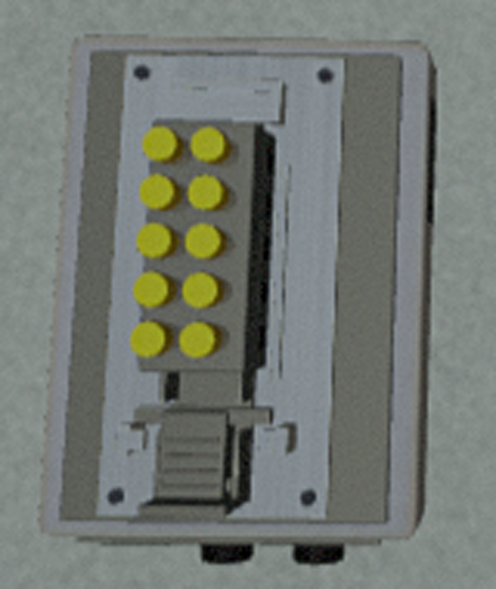

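View pics/c2.png

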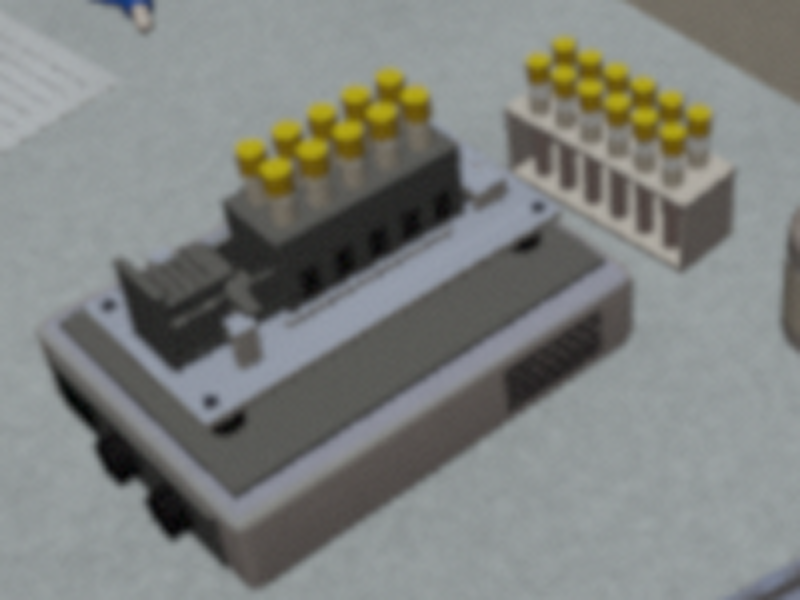

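Run:
```python
from h import *
from scipy.spatial.transform import Rotation as Ro
s=manip.get_state(); q=s["orientation"]
print(Ro.from_quat([q[1],q[2],q[3],q[0]]).as_matrix().round(3))
im=cv2.imread("pics/top0.png")
# tray: blueish
hsv=cv2.cvtColor(im,cv2.COLOR_BGR2HSV)
print(hsv[270,345],hsv[270,270],im[270,345],im[270,270])
d=im[...,0].astype(int)-im[...,1]
m=((d>8)*255).astype(np.uint8); m[:, :240]=0;m=cv2.morphologyEx(m,cv2.MORPH_CLOSE,np.ones((5,5)))
cs,_=cv2.findContours(m,cv2.RETR_EXTERNAL,cv2.CHAIN_APPROX_NONE)
c=max(cs,key=cv2.contourArea)
b=cv2.boxPoints(cv2.minAreaRect(c)); print(cv2.contourArea(c),b)
P=plane("top",c[:,0,:],0.018)[:,:2].astype(np.float32)
print("tray",cv2.minAreaRect(P))
im2=cv2.imread("pics/side0.png")
d=im2[...,0].astype(int)-im2[...,1]
# overlay: predicted rack features
g=np.array([0.5865,0.1413,0.095+0.025]);a=np.radians(.4)
ex=np.array([np.cos(a),np.sin(a),0]);ey=np.array([-np.sin(a),np.cos(a),0]);ez=np.array([0,0,1.])
def W(x,y,z): return g+ex*x+ey*y+ez*z
polys=[[W(-119,-15.5,15),W(-79,-15.5,15),W(-79,15.5,15),W(-119,15.5,15)]]
f=lambda L:[g+ex*x/1e3+ey*y/1e3+ez*z/1e3 for x,y,z in L]
polys=[f([(-119,-15.5,15),(-79,-15.5,15),(-79,15.5,15),(-119,15.5,15)]),
 f([(-60,-25,25),(60,-25,25),(60,25,25),(-60,25,25)]),
 f([(-120,-20,27),(-120,20,27),(-126,20,27),(-126,-20,27)]),
 f([(-133,-57.5,-25),(103,-57.5,-25),(103,57.5,-25),(-133,57.5,-25)])]
for n,I,cr in(("top",im,(slice(165,355),slice(90,250))),("side",im2,(slice(125,275),slice(125,325)))):
    k=4 if n=="side" else 3.1
    J=cv2.resize(I[cr],None,fx=k,fy=k,interpolation=cv2.INTER_CUBIC)
    for p in polys:
        uv=(proj(n,np.array(p))-[cr[1].start,cr[0].start]+.5)*k
        cv2.polylines(J,[uv.round().astype(int)],True,(0,0,255),1)
    cv2.imwrite(f"pics/ov_{n}.png",J)
```

```text
[[ 0.41  -0.    -0.912]
 [ 0.912 -0.001  0.41 ]
 [-0.001 -1.    -0.   ]]
[108  40 126] [ 77  13 135] [126 114 106] [132 135 128]
8228.5 [[303.85278 338.1459 ]
 [330.74402 194.08559]
 [388.9557  204.95175]
 [362.06445 349.0121 ]]
tray ((0.5535886287689209, -0.1721547394990921), (0.10472026467323303, 0.26030752062797546), 79.52198791503906)
```

View pics/ov_top.png

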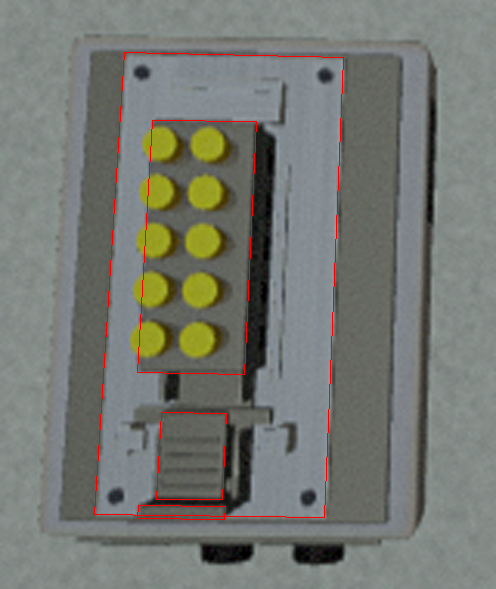

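View pics/ov_side.png

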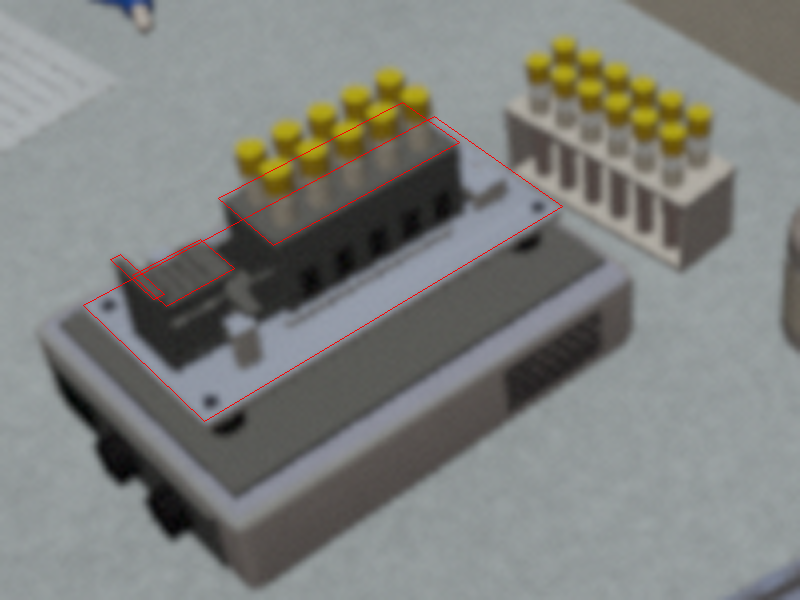

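```bash
cat >> h.py <<'E'
from scipy.spatial.transform import Rotation as Ro
def go(target,yaw_tool_x):
    """dp in cm and rotvec in deg to reach TCP target with tool y down"""
    s=manip.get_state(); q=s["orientation"]; R=Ro.from_quat([q[1],q[2],q[3],q[0]])
    a=np.radians(yaw_tool_x); x=np.array([np.cos(a),np.sin(a),0]); y=np.array([0,0,-1.])
    T=np.c_[x,y,np.cross(x,y)]
    dp=R.inv().apply(np.array(target)-s["ee_pos"])*100
    print("t",s["time"],"pos",s["ee_pos"].round(4),"F",s["wrist_force"].round(2),"w",round(s["width"],4))
    print("dp",dp.round(2),"rot",np.degrees((R.inv()*Ro.from_matrix(T)).as_rotvec()).round(2),"| tool axes\n",R.as_matrix().round(3))
E
python3 -c "
from h import *
go([.4795,.1406,.345],90.4)"
```

```text
t 0.1 pos [0.2359 0.5243 0.4043] F [-0.15 -0.3  -0.44] w 0.0853
dp [-24.99   5.96 -37.96] rot [-1.000e-02 -2.463e+01 -5.000e-02] | tool axes
 [[ 0.41  -0.    -0.912]
 [ 0.912 -0.001  0.41 ]
 [-0.001 -1.    -0.   ]]
```

>>> play_rows(dp=[[-2.5,0,-3.8],[-5,0,-7.6],[-7.5,0,-11.4],[-10,0,-15.2],[-12.5,0,-19],[-15,0,-22.8],[-17.5,0,-26.6],[-20,2,-30.4],[-22.5,4,-34.2],[-25,6,-38]], angular=[[0,-2.5,0],[0,-5,0],[0,-7.5,0],[0,-10,0],[0,-12.5,0],[0,-15,0],[0,-17.5,0],[0,-20,0],[0,-22.3,0],[0,-24.6,0]], claw=[0,0,0,0,0,0,0,0,0,0], grip_force=40)

```text
time: 1.35
ee_pos: [0.4805, 0.1391, 0.344]
orientation: [0.498, -0.498, -0.502, 0.502]
wrist_force: [0.7, -0.1, 0.1]
width: 0.0003
```

>>> play_rows(dp=[[0,0,0],[0,0,0],[0,0,0],[0,0,0]], angular=[[0,0,0],[0,0,0],[0,0,0],[0,0,0]], claw=[0,0,0,0])

```text
time: 1.85
ee_pos: [0.4796, 0.1411, 0.345]
orientation: [-0.498, 0.498, 0.502, -0.502]
wrist_force: [0.5, -1.2, 0.8]
width: 0.0002
```

Run:
```python
from h import *
a=manip.read_camera("top");b=manip.read_camera("side")
go([.4795,.1406,.315],90.4)
cv2.imwrite("pics/p1t.png",cv2.resize(a[165:355,60:250],None,fx=3.1,fy=3.1,interpolation=cv2.INTER_CUBIC))
cv2.imwrite("pics/p1s.png",cv2.resize(b[75:275,75:325],None,fx=3,fy=3,interpolation=cv2.INTER_CUBIC))
```

```text
t 1.95 pos [0.4797 0.1408 0.3449] F [-0.49 -0.57  0.22] w -0.0002
dp [-0.02  2.99  0.02] rot [ 0.01  0.01 -0.  ] | tool axes
 [[-0.007  0.    -1.   ]
 [ 1.     0.    -0.007]
 [-0.    -1.    -0.   ]]
```

View pics/p1t.png

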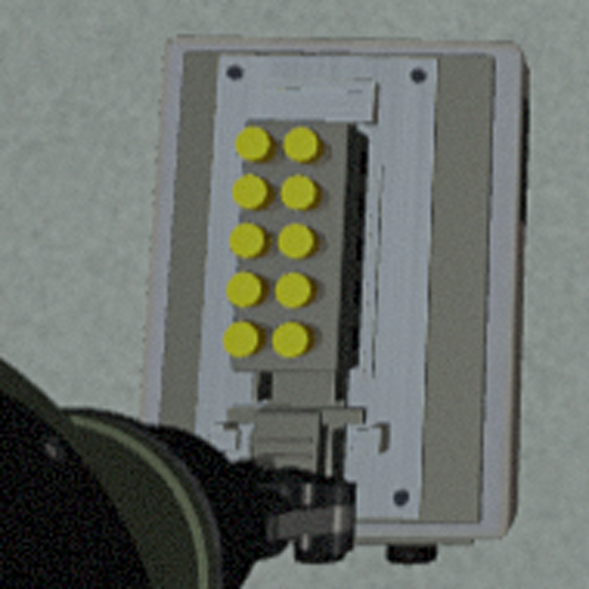

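View pics/p1s.png

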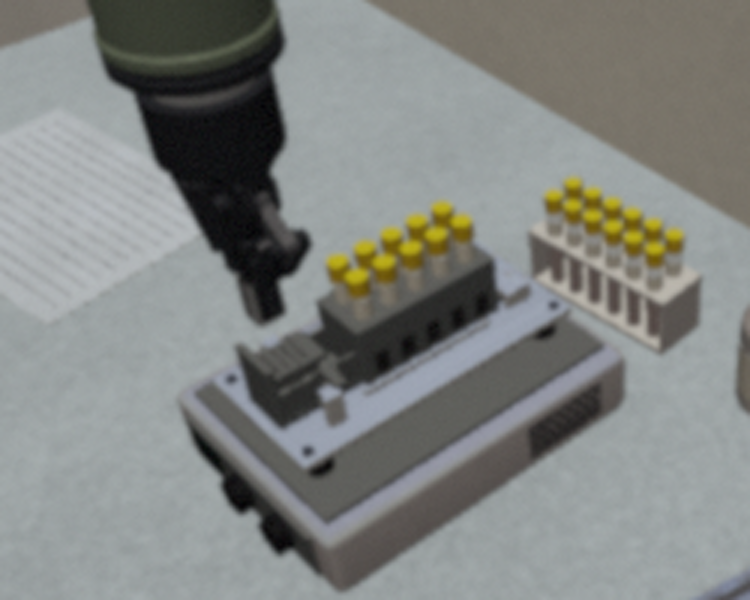

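>>> play_rows(dp=[[0,1,-0.2],[0,2,-0.2],[0,2.8,-0.2],[0,3.3,-0.2],[0,3.3,-0.2],[0,3.3,-0.2]], angular=[[0,0,0],[0,0,0],[0,0,0],[0,0,0],[0,0,0],[0,0,0]], claw=[0,0,0,0,0,0])

```text
time: 2.7
ee_pos: [0.4819, 0.1405, 0.3119]
orientation: [-0.498, 0.498, 0.502, -0.502]
wrist_force: [1.0, 0.1, 0.4]
width: -0.0003
```

>>> play_rows(dp=[[0,0.1,0],[0,0.2,0],[0,0.3,0],[0,0.4,0],[0,0.4,0]], angular=[[0,0,0],[0,0,0],[0,0,0],[0,0,0],[0,0,0]], claw=[0,0,0,0,0])

```text
time: 3.32
ee_pos: [0.4818, 0.1405, 0.3077]
orientation: [0.498, -0.498, -0.502, 0.502]
wrist_force: [-1.6, -0.1, 1.7]
width: 0.0
```

>>> play_rows(dp=[[0,0.1,0],[0,0.2,0],[0,0.2,0]], angular=[[0,0,0],[0,0,0],[0,0,0]], claw=[0,0,0])

```text
time: 3.7
ee_pos: [0.4817, 0.1405, 0.3056]
orientation: [0.498, -0.498, -0.501, 0.502]
wrist_force: [-4.2, 0.6, 4.5]
width: -0.0
```

>>> play_rows(dp=[[0,0,0.05],[0,0.1,0.1],[0,0.1,0.1]], angular=[[0,0,0],[0,0,0],[0,0,0]], claw=[0,0,0])

```text
time: 4.08
ee_pos: [0.481, 0.1405, 0.3047]
orientation: [-0.498, 0.498, 0.502, -0.501]
wrist_force: [-0.4, -1.2, 5.8]
width: -0.0003
```

>>> play_rows(dp=[[0,0.1,0],[0,0.2,0],[0,0.2,0]], angular=[[0,0,0],[0,0,0],[0,0,0]], claw=[0,0,0])

```text
time: 4.45
ee_pos: [0.4809, 0.1405, 0.3028]
orientation: [-0.498, 0.498, 0.502, -0.502]
wrist_force: [-2.9, -0.9, 10.3]
width: -0.0
```

>>> play_rows(dp=[[0,0.1,0.05],[0,0.2,0.1],[0,0.3,0.1],[0,0.3,0.1]], angular=[[0,0,0],[0,0,0],[0,0,0],[0,0,0]], claw=[0,0,0,0])

```text
time: 4.95
ee_pos: [0.4803, 0.1405, 0.3001]
orientation: [-0.498, 0.499, 0.502, -0.501]
wrist_force: [0.1, 0.2, 11.7]
width: -0.0002
```

>>> play_rows(dp=[[0,0.1,0],[0,0.2,0],[0,0.3,0],[0,0.3,0]], angular=[[0,0,0],[0,0,0],[0,0,0],[0,0,0]], claw=[0,0,0,0])

```text
time: 5.45
ee_pos: [0.4803, 0.1405, 0.2972]
orientation: [-0.498, 0.499, 0.502, -0.501]
wrist_force: [0.4, 0.0, 15.4]
width: 0.0003
```

>>> play_rows(dp=[[0,0,0],[0,0,0]], angular=[[0,0,0],[0,0,0]], claw=[0,0])

```text
time: 5.7
ee_pos: [0.4802, 0.1405, 0.2972]
orientation: [-0.498, 0.499, 0.502, -0.501]
wrist_force: [-0.1, -0.6, 14.1]
width: -0.0001
```

>>> play_rows(dp=[[0,0,0],[0,0,0]], angular=[[0,0,0],[0,0,0]], claw=[0,0])

```text
time: 5.95
ee_pos: [0.4802, 0.1405, 0.2972]
orientation: [-0.498, 0.499, 0.502, -0.501]
wrist_force: [-0.7, -0.4, 13.5]
width: 0.0001
```

Run:
```python
from h import *
a=manip.read_camera("top");
for i in range(3):
    b=manip.read_camera("side");print(manip.get_state()["wrist_force"].round(2))
go([.45,.1406,.315],90.4)
cv2.imwrite("pics/p2t.png",cv2.resize(a[165:355,60:250],None,fx=3.1,fy=3.1,interpolation=cv2.INTER_CUBIC))
cv2.imwrite("pics/p2s.png",cv2.resize(b[125:275,125:325],None,fx=4,fy=4,interpolation=cv2.INTER_CUBIC))
```

```text
[ 0.24 -0.44 14.36]
[-0.36  0.3  14.53]
[-0.08 -0.69 13.83]
t 6.15 pos [0.4802 0.1405 0.2972] F [-0.08 -0.69 13.83] w -0.0001
dp [ 0.03 -1.78  3.02] rot [ 0.11 -0.03  0.03] | tool axes
 [[-0.006  0.002 -1.   ]
 [ 1.     0.    -0.006]
 [ 0.    -1.    -0.002]]
```

View pics/p2s.png

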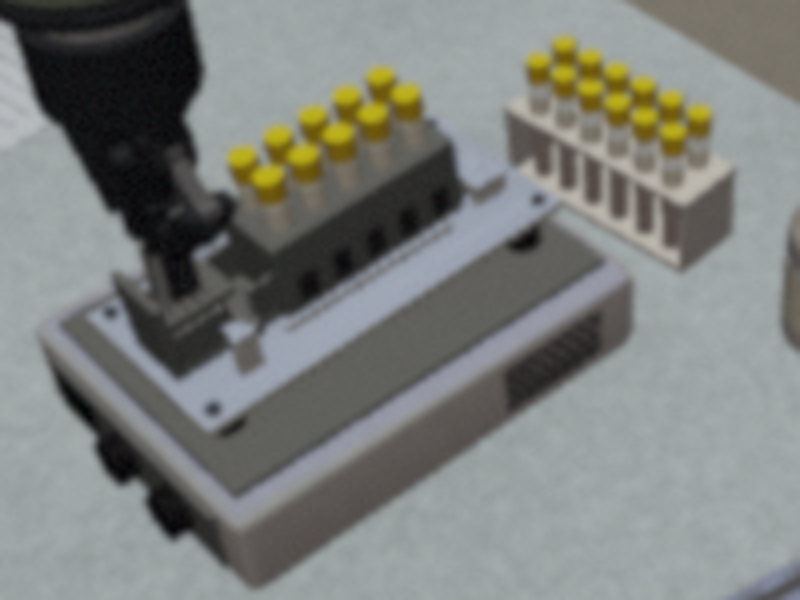

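>>> play_rows(dp=[[0,0.1,0],[0,0.2,0],[0,0.2,0],[0,0.2,0]], angular=[[0,0,0],[0,0,0],[0,0,0],[0,0,0]], claw=[0,0,0,0])

```text
time: 6.65
ee_pos: [0.4802, 0.1405, 0.2953]
orientation: [-0.498, 0.499, 0.502, -0.501]
wrist_force: [-1.7, -0.7, 17.6]
width: -0.0
```

>>> play_rows(dp=[[0,0,0]], angular=[[0,0,0]], claw=[0])

```text
time: 6.78
ee_pos: [0.4802, 0.1405, 0.2953]
orientation: [-0.498, 0.499, 0.502, -0.501]
wrist_force: [-1.2, 0.9, 17.2]
width: -0.0003
```

>>> play_rows(dp=[[0,0.05,0],[0,0.1,0],[0,0.1,0]], angular=[[0,0,0],[0,0,0],[0,0,0]], claw=[0,0,0])

```text
time: 7.15
ee_pos: [0.4801, 0.1405, 0.2943]
orientation: [-0.498, 0.499, 0.502, -0.501]
wrist_force: [-2.4, -0.6, 18.1]
width: -0.0001
```

Run:
```python
from h import *
for i in range(3):
    b=manip.read_camera("side");print(manip.get_state()["wrist_force"].round(2))
go([.45,.1406,.315],90.4)
```

```text
[-2.2  -0.18 17.94]
[-2.79 -0.83 18.64]
[-1.72 -0.96 18.94]
t 7.3 pos [0.4801 0.1406 0.2943] F [-1.72 -0.96 18.94] w -0.0002
dp [ 0.03 -2.07  3.01] rot [ 0.09 -0.03  0.02] | tool axes
 [[-0.007  0.002 -1.   ]
 [ 1.     0.    -0.007]
 [ 0.    -1.    -0.002]]
```

>>> play_rows(dp=[[0,0,0.1],[0,0,0.2],[0,0,0.3],[0,0,0.3]], angular=[[0,0,0],[0,0,0],[0,0,0],[0,0,0]], claw=[0,0,0,0])

```text
time: 7.8
ee_pos: [0.4781, 0.1406, 0.2947]
orientation: [-0.498, 0.499, 0.503, -0.5]
wrist_force: [7.5, -1.1, 16.8]
width: -0.0
```

>>> play_rows(dp=[[0,0,0.1],[0,0,0.2],[0,0,0.3],[0,0,0.3]], angular=[[0,0,0],[0,0,0],[0,0,0],[0,0,0]], claw=[0,0,0,0])

```text
time: 8.3
ee_pos: [0.4751, 0.1406, 0.2946]
orientation: [-0.498, 0.499, 0.503, -0.5]
wrist_force: [6.9, -0.6, 16.1]
width: -0.0002
```

>>> play_rows(dp=[[0,0,0.1],[0,0.03,0.2],[0,0.05,0.3],[0,0.05,0.4],[0,0.05,0.4]], angular=[[0,0,0],[0,0,0],[0,0,0],[0,0,0],[0,0,0]], claw=[0,0,0,0,0])

```text
time: 8.93
ee_pos: [0.4711, 0.1406, 0.2941]
orientation: [-0.498, 0.499, 0.503, -0.5]
wrist_force: [7.5, -0.3, 16.8]
width: -0.0001
```

```bash
cat >> h.py <<'E'
def caps(im):
    hsv=cv2.cvtColor(im,cv2.COLOR_BGR2HSV)
    m=cv2.inRange(hsv,(20,150,90),(35,255,255))
    k,l,st,c=cv2.connectedComponentsWithStats(m)
    return [c[i] for i in range(1,k) if st[i,4]>70 and st[i,4]<140]
E
python3 - <<'E'
from h import *
a=manip.read_camera("top")
for c in caps(a): print(c.round(1),plane("top",c,.175)[0].round(4))
go([.45,.1406,.315],90.4)
cv2.imwrite("pics/p3t.png",cv2.resize(a[165:355,60:250],None,fx=3.1,fy=3.1,interpolation=cv2.INTER_CUBIC))
E
```

```text
[139.8 221. ] [0.6164 0.1538 0.175 ]
[155.3 221.3] [0.6165 0.132  0.175 ]
[139.  236.8] [0.5941 0.1534 0.175 ]
[154.9 237.1] [0.5942 0.1312 0.175 ]
[138.5 252.6] [0.572  0.1527 0.175 ]
[154.2 252.8] [0.5722 0.1309 0.175 ]
[138.  268.6] [0.55   0.1519 0.175 ]
[153.6 268.7] [0.5503 0.1302 0.175 ]
[137.3 284.4] [0.5284 0.1513 0.175 ]
[153.1 284.7] [0.5284 0.1296 0.175 ]
t 8.975 pos [0.4711 0.1406 0.2941] F [ 7.43  0.27 16.43] w 0.0002
dp [ 0.02 -2.1   2.1 ] rot [ 0.29 -0.05  0.09] | tool axes
 [[-0.006  0.005 -1.   ]
 [ 1.     0.002 -0.006]
 [ 0.002 -1.    -0.005]]
```

View pics/p3t.png

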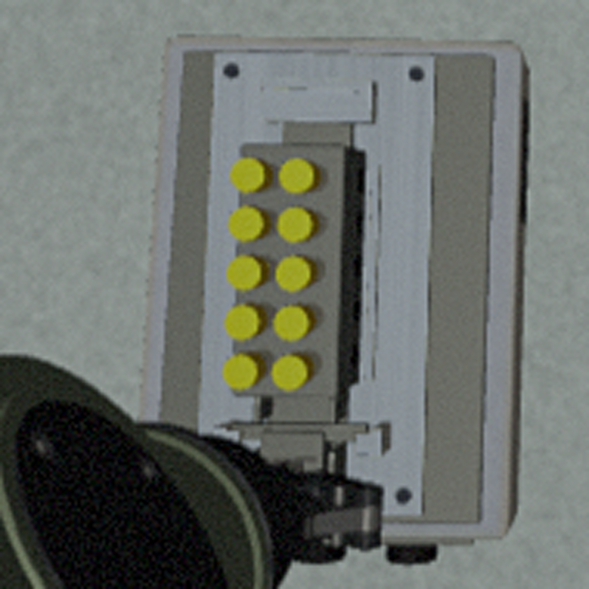

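>>> play_rows(dp=[[0,0,0.15],[0,0,0.3],[0,0.02,0.45],[0,0.04,0.6],[0,0.05,0.7],[0,0.05,0.8],[0,0.05,0.8]], angular=[[0,0,0],[0,0,0],[0,0,0],[0,0,0],[0,0,0],[0,0,0],[0,0,0]], claw=[0,0,0,0,0,0,0])

```text
time: 9.85
ee_pos: [0.4631, 0.1406, 0.2936]
orientation: [-0.498, 0.499, 0.503, -0.5]
wrist_force: [7.2, 0.0, 15.5]
width: -0.0002
```

>>> play_rows(dp=[[0,0.1,0],[0,0.12,0.15],[0,0.12,0.3],[0,0.15,0.45],[0,0.15,0.6],[0,0.15,0.7],[0,0.15,0.8],[0,0.15,0.8]], angular=[[0,0,0],[0,0,0],[0,0,0],[0,0,0],[0,0,0],[0,0,0],[0,0,0],[0,0,0]], claw=[0,0,0,0,0,0,0,0])

```text
time: 10.85
ee_pos: [0.4551, 0.1405, 0.292]
orientation: [-0.498, 0.499, 0.503, -0.5]
wrist_force: [7.4, 0.2, 16.0]
width: -0.0001
```

Run:
```python
from h import *
a=manip.read_camera("top")
for c in caps(a): print(c.round(1),plane("top",c,.175)[0].round(4))
go([.45,.1406,.315],90.4)
```

```text
[138.8 232.9] [0.5996 0.154  0.175 ]
[154.4 233. ] [0.5999 0.1322 0.175 ]
[138.4 248.6] [0.5776 0.1532 0.175 ]
[154.1 248.8] [0.5779 0.1314 0.175 ]
[137.8 264.6] [0.5554 0.1524 0.175 ]
[153.6 264.7] [0.5557 0.1306 0.175 ]
[137.3 280.4] [0.5338 0.1517 0.175 ]
[153.1 280.6] [0.5339 0.13   0.175 ]
[136.8 296.6] [0.5118 0.1509 0.175 ]
[152.5 296.7] [0.5122 0.1294 0.175 ]
t 10.9 pos [0.4551 0.1405 0.292 ] F [ 7.64  1.26 16.62] w 0.0001
dp [ 0.02 -2.3   0.5 ] rot [ 0.28 -0.05  0.09] | tool axes
 [[-0.006  0.005 -1.   ]
 [ 1.     0.002 -0.006]
 [ 0.002 -1.    -0.005]]
```

>>> play_rows(dp=[[0,0.03,0.15],[0,0.05,0.3],[0,0.08,0.45],[0,0.1,0.6],[0,0.1,0.75],[0,0.1,0.9],[0,0.1,1.0],[0,0.1,1.0]], angular=[[0,0,0],[0,0,0],[0,0,0],[0,0,0],[0,0,0],[0,0,0],[0,0,0],[0,0,0]], claw=[0,0,0,0,0,0,0,0])

```text
time: 11.9
ee_pos: [0.445, 0.1405, 0.291]
orientation: [-0.498, 0.499, 0.503, -0.5]
wrist_force: [7.8, 0.3, 16.1]
width: 0.0002
```

Run:
```python
from h import *
a=manip.read_camera("top");b=manip.read_camera("side")
C=np.array([plane("top",c,.175)[0] for c in caps(a)]);print(len(C),C.mean(0))
go([.45,.1406,.315],90.4)
cv2.imwrite("pics/p4t.png",cv2.resize(a[165:355,60:250],None,fx=3.1,fy=3.1,interpolation=cv2.INTER_CUBIC))
cv2.imwrite("pics/p4s.png",cv2.resize(b[125:275,125:325],None,fx=4,fy=4,interpolation=cv2.INTER_CUBIC))
```

```text
10 [0.54542896 0.14145209 0.175     ]
t 12.0 pos [0.4451 0.1404 0.291 ] F [ 7.36  0.2  16.02] w -0.0002
dp [ 0.02 -2.4  -0.5 ] rot [ 0.27 -0.05  0.09] | tool axes
 [[-0.006  0.005 -1.   ]
 [ 1.     0.002 -0.006]
 [ 0.002 -1.    -0.005]]
```

View pics/p4t.png

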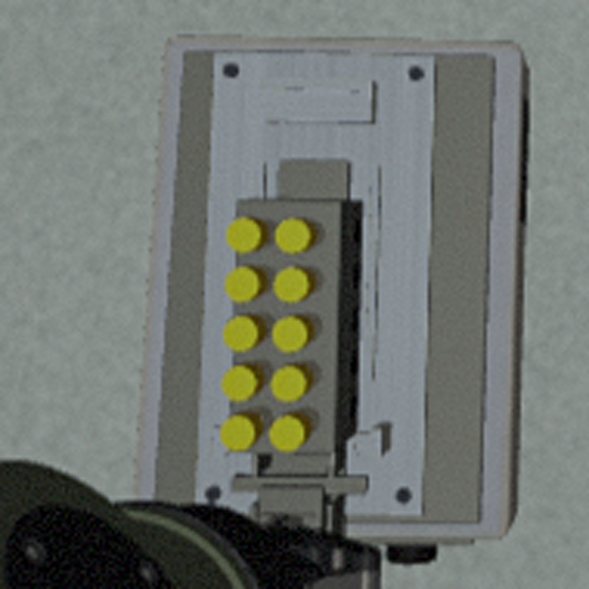

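View pics/p4s.png

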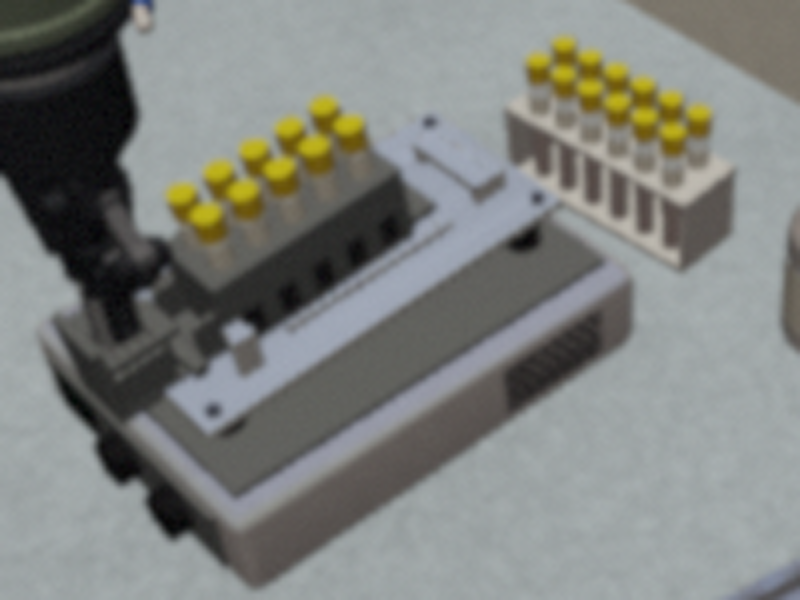

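>>> play_rows(dp=[[0,-0.2,-0.1],[0,-0.4,-0.2],[0,-0.7,-0.2],[0,-1.0,-0.2],[0,-1.3,-0.2],[0,-1.6,-0.2],[0,-2.0,-0.2],[0,-3.0,-0.2],[0,-5,-0.2],[0,-9,-0.2]], angular=[[0,0,0],[0,0,0],[0,0,0],[0,0,0],[0,0,0],[0,0,0],[0,0,0],[0,0,0],[0,0,0],[0,0,0]], claw=[0,0,0,0,0,0,0,0,0,0])

```text
time: 13.25
ee_pos: [0.4457, 0.1402, 0.3808]
orientation: [0.499, -0.498, -0.501, 0.502]
wrist_force: [0.1, -0.9, 0.2]
width: -0.0003
```

Run:
```python
from h import *
a=manip.read_camera("top");b=manip.read_camera("side")
cc=np.array(caps(a)); C=np.array([plane("top",c,.176)[0] for c in cc]);print(len(C),C.mean(0))
print(C.round(4))
go([.53,.1413,.4],90.4)
cv2.imwrite("pics/p5t.png",cv2.resize(a[165:355,60:250],None,fx=3.1,fy=3.1,interpolation=cv2.INTER_CUBIC))
cv2.imwrite("pics/p5s.png",cv2.resize(b[125:275,125:325],None,fx=4,fy=4,interpolation=cv2.INTER_CUBIC))
```

```text
10 [0.55171906 0.14156323 0.176     ]
[[0.5955 0.153  0.176 ]
 [0.5958 0.1312 0.176 ]
 [0.5736 0.1528 0.176 ]
 [0.5739 0.131  0.176 ]
 [0.5518 0.1524 0.176 ]
 [0.5516 0.1307 0.176 ]
 [0.5298 0.1522 0.176 ]
 [0.5297 0.1304 0.176 ]
 [0.5076 0.1518 0.176 ]
 [0.5079 0.1302 0.176 ]]
t 13.35 pos [0.446  0.1403 0.3836] F [ 0.11  0.12 -0.74] w -0.0
dp [ 0.05 -1.61 -8.4 ] rot [ 0.24 -0.03  0.09] | tool axes
 [[-0.006  0.004 -1.   ]
 [ 1.     0.002 -0.006]
 [ 0.002 -1.    -0.004]]
```

View pics/p5t.png

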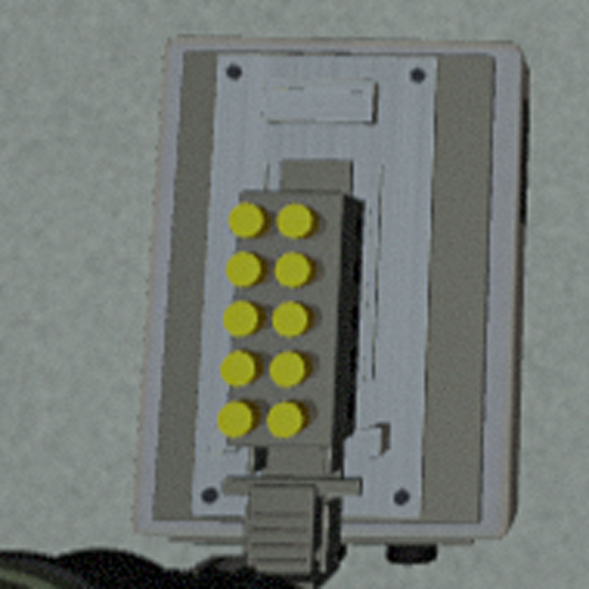

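View pics/p5s.png

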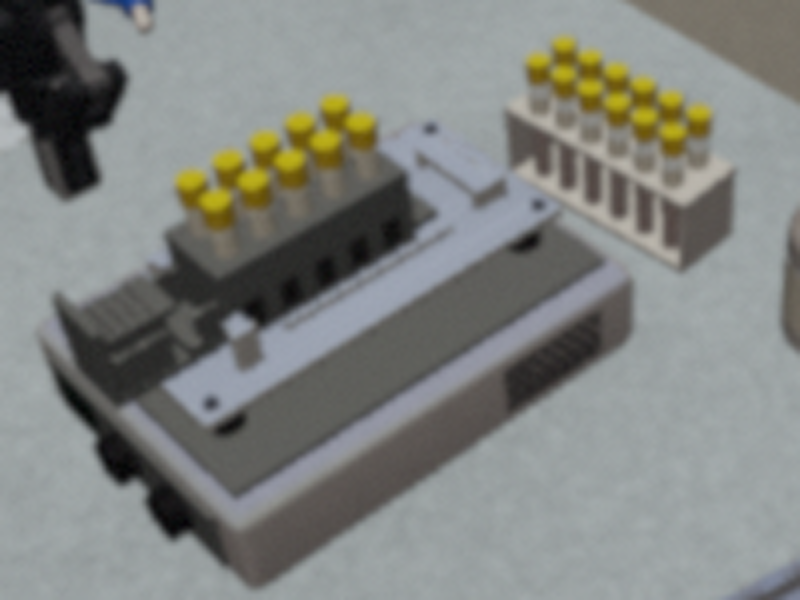

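```bash
python3 -c "
from h import *
go([.537,.1414,.390],90.8)"
```

```text
t 13.35 pos [0.446  0.1403 0.3836] F [ 0.11  0.12 -0.74] w -0.0
dp [ 0.05 -0.6  -9.1 ] rot [ 0.25 -0.43  0.09] | tool axes
 [[-0.006  0.004 -1.   ]
 [ 1.     0.002 -0.006]
 [ 0.002 -1.    -0.004]]
```

>>> play_rows(dp=[[0,-0.6,-2],[0,-0.6,-4],[0,-0.6,-6],[0,-0.6,-8],[0,-0.6,-9.1],[0,-0.6,-9.1],[0,-0.6,-9.1],[0,-0.6,-9.1]], angular=[[0,0,0],[0,0,0],[0.25,-0.4,0.1],[0.25,-0.4,0.1],[0.25,-0.4,0.1],[0.25,-0.4,0.1],[0.25,-0.4,0.1],[0.25,-0.4,0.1]], claw=[1,1,1,1,1,1,1,1])

```text
time: 14.35
ee_pos: [0.5365, 0.1409, 0.3864]
orientation: [0.497, -0.496, -0.502, 0.505]
wrist_force: [0.2, -0.3, 0.4]
width: 0.0853
```

```bash
python3 -c "
from h import *
go([.537,.1414,.288],90.8)"
```

```text
t 14.35 pos [0.5365 0.1409 0.3864] F [ 0.19 -0.25  0.37] w 0.0853
dp [ 0.07  9.84 -0.09] rot [-0.26 -0.01 -0.11] | tool axes
 [[-0.014 -0.004 -1.   ]
 [ 1.    -0.002 -0.014]
 [-0.002 -1.     0.004]]
```

>>> play_rows(dp=[[0.05,2,-0.1],[0.05,4,-0.1],[0.05,6,-0.1],[0.05,7.5,-0.1],[0.05,8.5,-0.1],[0.05,9.3,-0.1],[0.05,9.8,-0.1],[0.05,9.8,-0.1],[0.05,9.8,-0.1]], angular=[[-0.25,0,-0.1],[-0.25,0,-0.1],[-0.25,0,-0.1],[-0.25,0,-0.1],[-0.25,0,-0.1],[-0.25,0,-0.1],[-0.25,0,-0.1],[-0.25,0,-0.1],[-0.25,0,-0.1]], claw=[1,1,1,1,1,1,1,1,1])

```text
time: 15.48
ee_pos: [0.5375, 0.1412, 0.2885]
orientation: [-0.497, 0.497, 0.503, -0.503]
wrist_force: [-0.5, 0.2, -0.6]
width: 0.0854
```

Run:
```python
from h import *
a=manip.read_camera("top");b=manip.read_camera("side")
go([.537,.1414,.288],90.8)
cv2.imwrite("pics/p6t.png",cv2.resize(a[165:355,60:250],None,fx=3.1,fy=3.1,interpolation=cv2.INTER_CUBIC))
cv2.imwrite("pics/p6s.png",cv2.resize(b[125:275,125:325],None,fx=4,fy=4,interpolation=cv2.INTER_CUBIC))
```

```text
t 15.575 pos [0.5375 0.1412 0.2885] F [ 0.13 -0.5   0.55] w 0.085
dp [0.03 0.05 0.05] rot [ 0.02 -0.03  0.  ] | tool axes
 [[-0.013  0.    -1.   ]
 [ 1.     0.    -0.013]
 [ 0.    -1.    -0.   ]]
```

View pics/p6s.png

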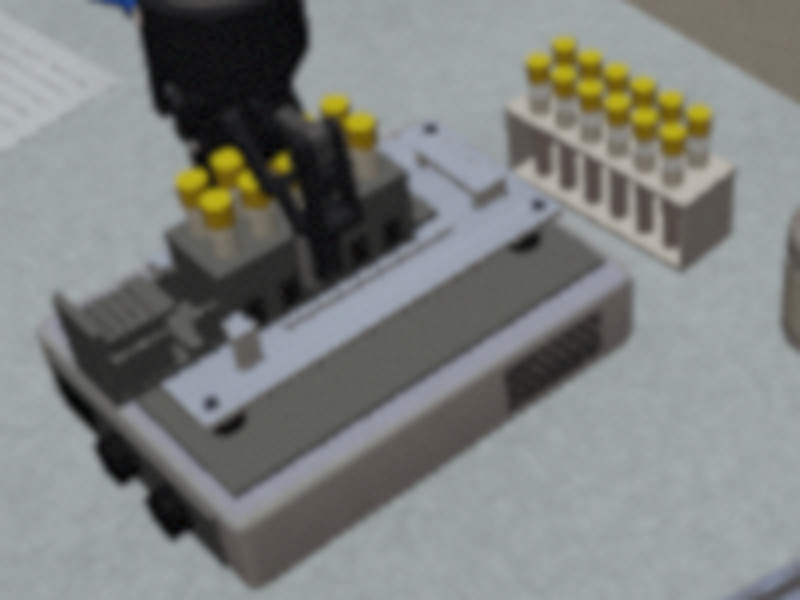

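>>> play_rows(dp=[[0,0,0],[0,0,0],[0,0,0],[0,0,0],[0,0,0],[0,0,0],[0,0,0]], angular=[[0,0,0],[0,0,0],[0,0,0],[0,0,0],[0,0,0],[0,0,0],[0,0,0]], claw=[0.8,0.65,0.5,0.4,0.3,0.3,0.3], grip_force=50)

```text
time: 16.45
ee_pos: [0.5374, 0.1412, 0.2885]
orientation: [-0.497, 0.497, 0.503, -0.503]
wrist_force: [-2.1, -0.2, 5.5]
width: 0.0492
```

>>> play_rows(dp=[[0,-0.1,0],[0,-0.3,0],[0,-0.5,0],[0,-0.8,0],[0,-0.8,0]], angular=[[0,0,0],[0,0,0],[0,0,0],[0,0,0],[0,0,0]], claw=[0.3,0.3,0.3,0.3,0.3])

```text
time: 17.08
ee_pos: [0.5375, 0.1411, 0.2964]
orientation: [-0.497, 0.497, 0.503, -0.503]
wrist_force: [-1.1, -0.0, -4.3]
width: 0.0493
```

Run:
```python
from h import *
a=manip.read_camera("top");b=manip.read_camera("side")
go([.537,.1414,.288],90.8)
cv2.imwrite("pics/p7t.png",cv2.resize(a[165:355,60:250],None,fx=3.1,fy=3.1,interpolation=cv2.INTER_CUBIC))
cv2.imwrite("pics/p7s.png",cv2.resize(b[125:275,125:325],None,fx=4,fy=4,interpolation=cv2.INTER_CUBIC))
```

```text
t 17.175 pos [0.5374 0.1411 0.2962] F [ 0.19 -0.17 -4.06] w 0.049
dp [0.03 0.82 0.04] rot [-0.   -0.02 -0.  ] | tool axes
 [[-0.014 -0.    -1.   ]
 [ 1.    -0.    -0.014]
 [-0.    -1.     0.   ]]
```

View pics/p7s.png

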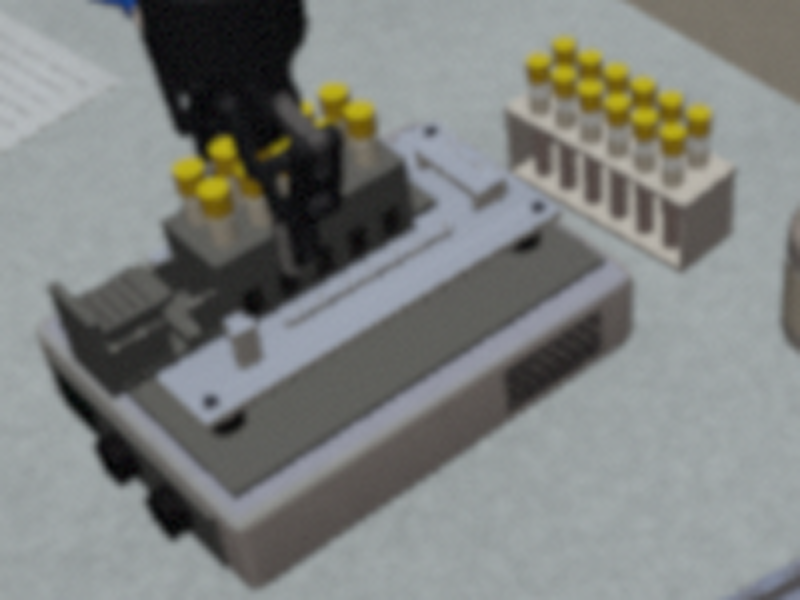

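>>> play_rows(dp=[[0,-1,0],[0,-2,0],[0,-3,0],[0,-4,0],[0,-5,0],[0,-6,0],[0,-7,0],[0,-7.5,0],[0,-7.5,0]], angular=[[0,0,0],[0,0,0],[0,0,0],[0,0,0],[0,0,0],[0,0,0],[0,0,0],[0,0,0],[0,0,0]], claw=[0.3,0.3,0.3,0.3,0.3,0.3,0.3,0.3,0.3])

```text
time: 18.3
ee_pos: [0.5375, 0.1411, 0.3714]
orientation: [-0.497, 0.497, 0.503, -0.503]
wrist_force: [-0.2, -0.1, -3.8]
width: 0.0492
```

Run:
```python
from h import *
go([.5615,-.1737,.37],79.5)
```

```text
t 18.3 pos [0.5375 0.1411 0.3714] F [-0.21 -0.09 -3.8 ] w 0.0492
dp [-31.51   0.14  -1.98] rot [1.000e-02 1.127e+01 0.000e+00] | tool axes
 [[-0.013  0.    -1.   ]
 [ 1.     0.    -0.013]
 [-0.    -1.    -0.   ]]
```

>>> play_rows(dp=[[-1.5,0,0],[-4,0,-0.2],[-7,0,-0.4],[-10,0,-0.6],[-13,0,-0.8],[-16,0,-1],[-19,0,-1.2],[-22,0,-1.4],[-25,0,-1.6],[-27.5,0,-1.8]], angular=[[0,0,0],[0,1,0],[0,2,0],[0,3,0],[0,4.5,0],[0,6,0],[0,7.5,0],[0,9,0],[0,10.3,0],[0,11.3,0]], claw=[0.3,0.3,0.3,0.3,0.3,0.3,0.3,0.3,0.3,0.3])

```text
time: 19.55
ee_pos: [0.5587, -0.1358, 0.3708]
orientation: [0.544, -0.544, -0.451, 0.452]
wrist_force: [0.3, -0.5, -3.4]
width: 0.0493
```

Run:
```python
from h import *
go([.5615,-.1737,.30],79.5)
```

```text
t 19.55 pos [ 0.5587 -0.1358  0.3708] F [ 0.31 -0.48 -3.4 ] w 0.0493
dp [-3.67  7.08 -0.98] rot [-0.05 -0.13 -0.04] | tool axes
 [[ 0.185 -0.001 -0.983]
 [ 0.983 -0.001  0.185]
 [-0.001 -1.     0.001]]
```

>>> play_rows(dp=[[-1.5,0,-0.4],[-3,0,-0.8],[-3.7,0.5,-1],[-3.7,2,-1],[-3.7,3.5,-1],[-3.7,5,-1],[-3.7,6.5,-1],[-3.7,7,-1],[-3.7,7,-1]], angular=[[0,0,0],[0,0,0],[0,0,0],[0,0,0],[0,0,0],[0,0,0],[0,0,0],[0,0,0],[0,0,0]], claw=[0.3,0.3,0.3,0.3,0.3,0.3,0.3,0.3,0.3])

```text
time: 20.68
ee_pos: [0.5623, -0.1717, 0.3011]
orientation: [0.544, -0.544, -0.452, 0.452]
wrist_force: [0.5, 0.6, -3.5]
width: 0.049
```

Run:
```python
from h import *
a=manip.read_camera("top");b=manip.read_camera("side")
go([.5615,-.1737,.205],79.5)
cv2.imwrite("pics/p8t.png",cv2.resize(a[165:365,240:440],None,fx=2.9,fy=2.9,interpolation=cv2.INTER_CUBIC))
cv2.imwrite("pics/p8s.png",cv2.resize(b[175:375,200:450],None,fx=3,fy=3,interpolation=cv2.INTER_CUBIC))
```

```text
t 20.775 pos [ 0.5623 -0.1718  0.3016] F [ 0.25 -0.37 -3.55] w 0.0491
dp [-0.2   9.66  0.06] rot [ 0.04 -0.03 -0.01] | tool axes
 [[ 0.183  0.001 -0.983]
 [ 0.983 -0.     0.183]
 [-0.    -1.    -0.001]]
```

View pics/p8t.png

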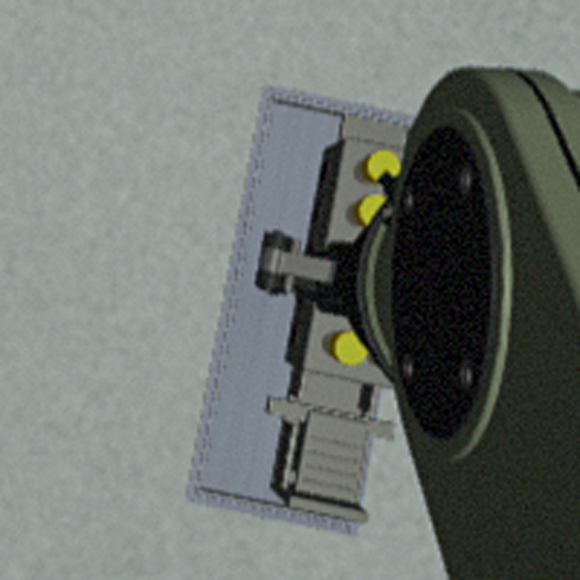

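View pics/p8s.png

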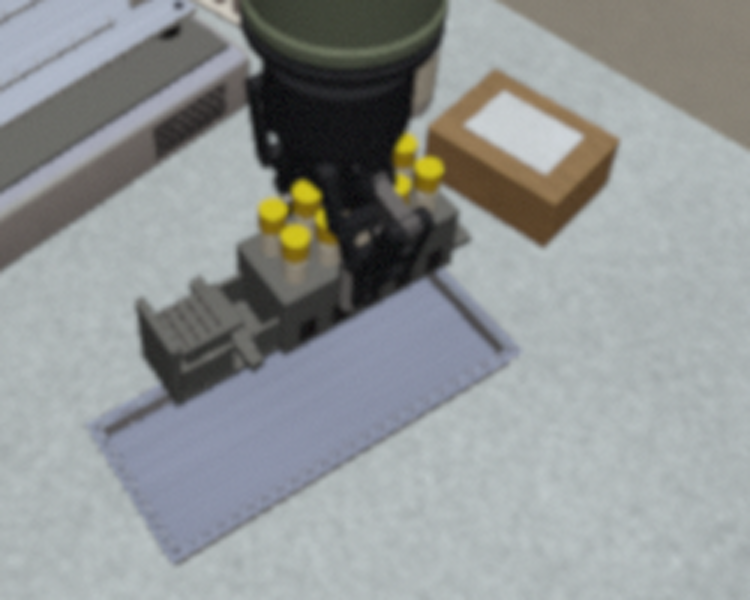

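Run:
```python
from h import *
print(plane("top",[355.5,318.4],.148))
```

```text
[[ 0.48487635 -0.15776821  0.148     ]]
```

>>> play_rows(dp=[[-0.2,1.5,0],[-0.2,3,0],[-0.2,4.5,0],[-0.2,6,0],[-0.2,7.2,0],[-0.2,8,0],[-0.2,8.7,0],[-0.2,9,0],[-0.2,9,0]], angular=[[0,0,0],[0,0,0],[0,0,0],[0,0,0],[0,0,0],[0,0,0],[0,0,0],[0,0,0],[0,0,0]], claw=[0.3,0.3,0.3,0.3,0.3,0.3,0.3,0.3,0.3])

```text
time: 21.9
ee_pos: [0.5619, -0.1738, 0.2113]
orientation: [-0.544, 0.544, 0.452, -0.452]
wrist_force: [1.3, -0.2, -3.1]
width: 0.0491
```

Run:
```python
from h import *
a=manip.read_camera("top");b=manip.read_camera("side")
go([.5615,-.1737,.1965],79.5)
cv2.imwrite("pics/p9t.png",cv2.resize(a[165:365,240:440],None,fx=2.9,fy=2.9,interpolation=cv2.INTER_CUBIC))
cv2.imwrite("pics/p9s.png",cv2.resize(b[175:375,200:450],None,fx=3,fy=3,interpolation=cv2.INTER_CUBIC))
```

```text
t 22.0 pos [ 0.5619 -0.1738  0.2115] F [-0.15  0.11 -3.44] w 0.0491
dp [0.   1.5  0.04] rot [ 0.02 -0.03 -0.01] | tool axes
 [[ 0.183  0.    -0.983]
 [ 0.983 -0.     0.183]
 [-0.    -1.    -0.   ]]
```

View pics/p9t.png

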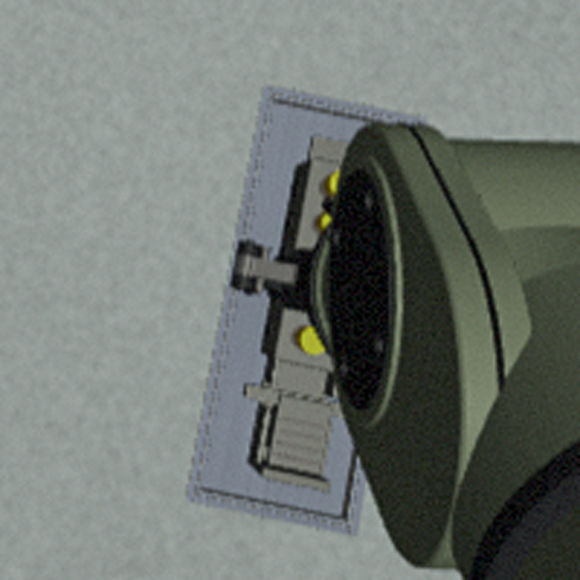

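View pics/p9s.png

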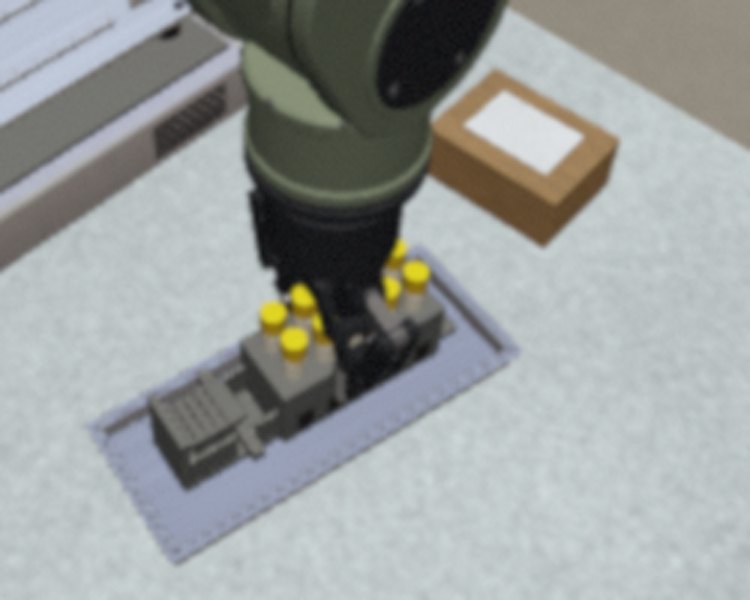

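>>> play_rows(dp=[[0,0.3,0],[0,0.6,0],[0,0.9,0],[0,1.1,0],[0,1.2,0],[0,1.2,0]], angular=[[0,0,0],[0,0,0],[0,0,0],[0,0,0],[0,0,0],[0,0,0]], claw=[0.3,0.3,0.3,0.3,0.3,0.3])

```text
time: 22.75
ee_pos: [0.5619, -0.1738, 0.1992]
orientation: [-0.544, 0.544, 0.452, -0.452]
wrist_force: [0.3, 0.7, -4.2]
width: 0.0492
```

>>> play_rows(dp=[[0,0.1,0],[0,0.2,0],[0,0.2,0]], angular=[[0,0,0],[0,0,0],[0,0,0]], claw=[0.3,0.3,0.3])

```text
time: 23.12
ee_pos: [0.562, -0.1738, 0.1974]
orientation: [-0.544, 0.544, 0.452, -0.452]
wrist_force: [1.6, -0.4, 1.1]
width: 0.0488
```

>>> play_rows(dp=[[0,0.05,0],[0,0.05,0]], angular=[[0,0,0],[0,0,0]], claw=[0.3,0.3])

```text
time: 23.38
ee_pos: [0.562, -0.1738, 0.1969]
orientation: [-0.544, 0.544, 0.452, -0.452]
wrist_force: [1.9, -0.1, 4.8]
width: 0.0495
```

>>> play_rows(dp=[[0,0,0],[0,0,0],[0,0,0],[0,0,0],[0,0,0],[0,0,0]], angular=[[0,0,0],[0,0,0],[0,0,0],[0,0,0],[0,0,0],[0,0,0]], claw=[0.62,0.68,0.75,0.8,0.8,0.8])

```text
time: 24.12
ee_pos: [0.5618, -0.1738, 0.1967]
orientation: [0.544, -0.544, -0.452, 0.452]
wrist_force: [0.0, 0.4, -0.2]
width: 0.0683
```

Run:
```python
from h import *
b=manip.read_camera("side")
go([.5615,-.1737,.35],79.5)
cv2.imwrite("pics/p10s.png",cv2.resize(b[175:375,200:450],None,fx=3,fy=3,interpolation=cv2.INTER_CUBIC))
```

```text
t 24.175 pos [ 0.5619 -0.1738  0.1967] F [-0.27 -0.41 -0.24] w 0.0686
dp [ -0.   -15.33   0.04] rot [ 0.   -0.03 -0.01] | tool axes
 [[ 0.183  0.    -0.983]
 [ 0.983 -0.     0.183]
 [-0.    -1.    -0.   ]]
```

View pics/p10s.png

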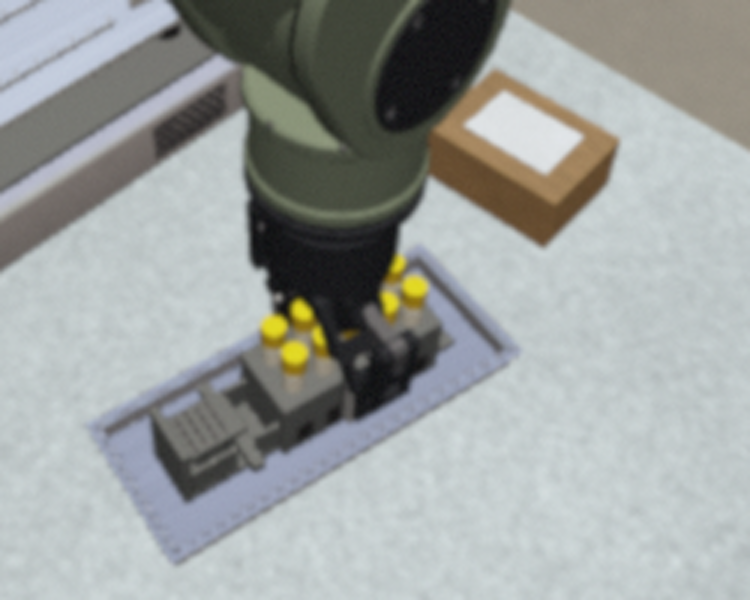

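Released and standing in the tray. Going straight up.

>>> play_rows(dp=[[0,-0.5,0],[0,-1.5,0],[0,-3,0],[0,-5,0],[0,-7,0],[0,-9,0],[0,-12,0],[0,-15,0],[0,-15,0]], angular=[[0,0,0],[0,0,0],[0,0,0],[0,0,0],[0,0,0],[0,0,0],[0,0,0],[0,0,0],[0,0,0]], claw=[0.8,0.8,0.8,0.8,0.8,0.8,0.8,0.8,0.8])

```text
time: 25.3
ee_pos: [0.562, -0.1738, 0.3495]
orientation: [-0.543, 0.545, 0.453, -0.451]
wrist_force: [0.5, 0.2, -0.1]
width: 0.0684
```

>>> play_rows(dp=[[0,-1,2],[0,-2,5],[0,-2,9],[0,-2,13],[0,-2,16],[0,-2,16],[0,-2,16]], angular=[[0,0,0],[0,0,0],[0,0,0],[0,0,0],[0,0,0],[0,0,0],[0,0,0]], claw=[0.8,0.8,0.8,0.8,0.8,0.8,0.8])

```text
time: 26.18
ee_pos: [0.405, -0.1446, 0.3668]
orientation: [-0.544, 0.544, 0.452, -0.452]
wrist_force: [-0.0, 0.2, -0.0]
width: 0.0682
```

Run:
```python
from h import *
a=manip.read_camera("top");b=manip.read_camera("side")
C=np.array([plane("top",c,.083)[0] for c in caps(a)]);print(len(C),C.mean(0));print(C.round(4))
go([.5615,-.1737,.35],79.5)
cv2.imwrite("pics/p11t.png",a);cv2.imwrite("pics/p11s.png",b)
```

```text
1 [ 0.55696491 -0.16161926  0.083     ]
[[ 0.557  -0.1616  0.083 ]]
t 26.275 pos [ 0.4051 -0.1445  0.3666] F [-0.54 -0.41 -0.98] w 0.0683
dp [-1.000e-02  1.660e+00 -1.591e+01] rot [ 0.01 -0.02  0.  ] | tool axes
 [[ 0.183  0.    -0.983]
 [ 0.983  0.     0.183]
 [ 0.    -1.    -0.   ]]
```

View pics/p11t.png

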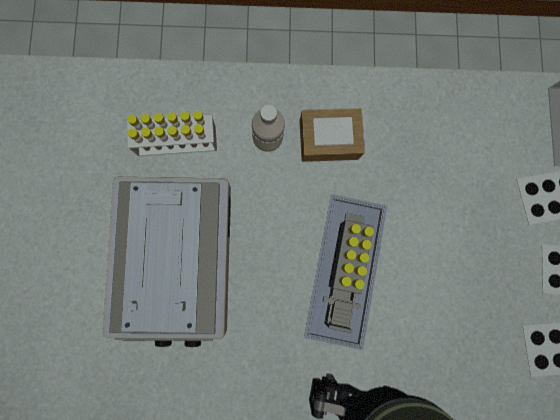

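View pics/p11s.png

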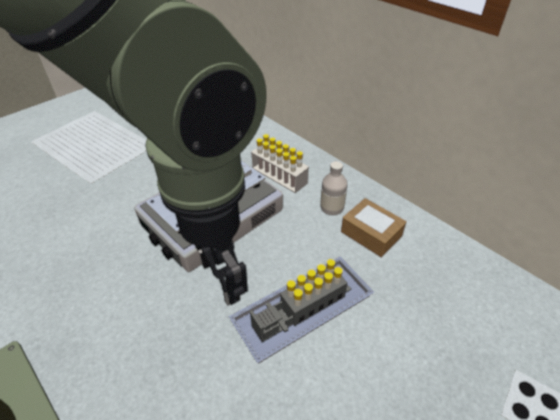

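Run:
```python
from h import *
a=cv2.imread("pics/p11t.png"); hsv=cv2.cvtColor(a,cv2.COLOR_BGR2HSV)
m=cv2.inRange(hsv,(20,150,90),(35,255,255)); m[:,:300]=0
ys,xs=np.nonzero(m); C=plane("top",np.c_[xs,ys],.084)[:,:2]; g=C.mean(0)
u,s,v=np.linalg.svd(C-g); ang=np.degrees(np.arctan2(v[0][1],v[0][0])); ax=v[0]*np.sign(v[0][0])
print("grip",g,"yaw",ang,"origin",g-.015*ax,"off tray",np.hypot(*(g-.015*ax-[.5536,-.1722])))
manip.close_job()
```

```text
grip [ 0.57613474 -0.17620153] yaw 169.25454325280052 origin [ 0.56139776 -0.17340483] off tray 0.007890291357885422
the job is handed in; nothing more can be done
```

The rack is standing in the steel tray, released, and I handed the job in at about 26 s; no verdict was reported.

- **Catch and draw:** I pressed the catch with the shut fingertips at about 16–19 N and held it down while drawing the rack about 35 mm towards its nose. The pull read about 7–8 N.
- **Lift and placing:** After letting the catch up, I gripped the block at its balance point and lifted it. The wrist then read about 4 N, which matches the rack's weight. I lowered it into the tray until it touched, opened the fingers and moved the arm away.
- **Last checks:**
  - The rack's origin measures about 8 mm from the tray's middle (45 mm is allowed), and the rack lies along the tray to within 0.3°.
  - The pictures show it upright, on the tray floor, with nothing touching it. I did not measure its tilt or height separately.
  - The other things on the bench look unmoved in the before and after pictures; I did not measure them.

Two readings were off along the way:
- In the first press steps the wrist showed up to 4 N sideways; I relieved it by moving slightly towards the nose.
- During the draw the press force dipped once to 15.5 N, so I pressed a little deeper.

The highest press reading I saw was 18.9 N, so no forcing showed in the readings, though these were taken at intervals rather than continuously.

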